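Open the phone stand and set the repaired phone on it

ROBOT

A 6-joint arm with a two-finger parallel gripper is mounted at the origin on the work surface. World frame = base frame: x ahead of the robot, y to its left, z up, the work surface at z = 0. Lengths are in m, angles in degrees, forces in N, time in s.
With the tool pointing down it reaches from about 0.3 to 0.875 m from the base axis. Payload 4.2 kg.
Tool frame: the origin (TCP) lies at the very end of the fingers, on their centre line; the grasp point (between the pads) lies 19 mm behind it; z points along the fingers, y is the line along which they close (so a half turn about z gives the same grasp; the last joint's range is limited). The gripper opens to 85 mm and grips with 20 to 120 N. Pads are 22 mm wide; open, the fingers measure 114 mm over their backs; the gripper's body (76 mm by 85 mm) begins 54 mm behind the grasp point. The pads swing forward as they close: fully open they stand 13 mm farther back than shut.
Start: joints at [66.349, 18.312, 89.639, -0, 72.044, -1.146], TCP at [0.22, 0.531, 0.231] pointing down, gripper open.
Joint ranges: [-177.97, 177.97], [-48.28, 115.42], [12.27, 149.76], [-77.06, 257.06], [2.81, 150.46], [-146.56, 146.56]. Speed limits (degrees/s): [147.25, 147.25, 180, 180, 180, 180].

INTERFACE

Orientations are given as [roll, pitch, yaw] about the fixed x, y, z axes, in that order (R = Rz(yaw) Ry(pitch) Rx(roll)).
In Python, from cell import * gives the robot as it stands.
- The arm moves only by the tool step_arm, never from a script. Its argument "commands" is a list of rows, each an object of numbers: "tx", "ty", "tz": the shift along the tool's x, y, z in mm; "wx", "wy", "wz": the turn, a rotation vector about the tool's x, y, z in degrees; "gripper": the opening, from 0 (shut) to 1 (fully open). A call has 1 to 5 rows; each row is the pose to reach, as a shift and turn from the pose commanded when the call began, along the tool's axes at that moment; what a row does not reach only later rows make up. A row lasts 1/12 s, in which the tool goes at most 41.7 mm and 7.16 degrees, less where a joint would pass 70% of its speed; a pose out of reach is approached as far as the arm can. A call with a gripper value outside its range is refused whole. The fingers move at their own pace and stop on an object; "grip_force" is the grip in N (left out, the last holds). Time passes only in rows, so rows that repeat a pose let the fingers close. It gives the time, the measured TCP pose, the force, the opening and the grip force at its end, in the units of the state.
- observe(): the state, without advancing time (a new reading comes with each control period).
- camera(name): name is "scene" or "side" or "wrist"; returns a dict with "pixels" (384x512x3 uint8, red, green, blue), "fovy" (degrees; the focal length in pixels is half the picture's height over the tangent of half this angle, whatever the lens; pixels are square), "cx", "cy" (the principal point, pixels), "R" (3x3) and "t" (3): a world point X has camera coordinates R X + t; the wrist camera has in their place "hand_eye" (4x4, takes a point from camera to tool coordinates, whose origin is the TCP and whose axes are the flange's). Camera axes: x right, y down, z forward; pixel columns grow to the right and rows downward; lengths in m; the calibration is good to about 2 mm. A picture is of the moment at which its call begins: read the wrist's pose just before it. There is no depth.
- finish_job(): hands the job in; it is judged then, once.
The state is a dict: "time_s": time; "joint_positions": joint angles; "joint_vel": joint speeds; "joint_efforts": joint torques, N m; "ee_pos": TCP position; "ee_rot": TCP orientation; "wrist_force": force on the tool from outside, world axes, zero at the start; "ft_torque": the same for the moment, N m; "grip_width": opening from 0.0 (shut) to 1.0 (fully open); "grip_force": force on a finger pad.
Only numpy, scipy, OpenCV 4.12 (cv2) and the standard library are available. Lean on these libraries where they do the work, as an engineer would, in place of code of your own. Each camera call takes 0.05 s, during which the arm holds its last target. There are 200 camera calls.

TASK

Swing the folded support leg of the little phone stand up and over until it snaps fully home in its stop bracket, without forcing the bracket round. Then set the phone on the stand, screen up: one short edge down on the base behind the two front lips, its back leaning squarely and centrally against the leg. Let go and leave the spray can, tape roll and screwdriver where they are.

Things in the scene. Friction and masses are not known exactly. Their poses are not given: they have to be found in the camera images.
- stand: fold-flat aluminium phone stand, fixed to the bench. Origin: underside, bench height. x runs from the front lips (-x end) to the rear, y across, z up. Base 135 x 50 mm (x -79 to +56 mm), 12 mm thick. Two lips 6 mm thick stand 16 mm above the base, inner faces at x = -73 mm, at y = 10 to 24 mm each side. Two hinge ears at x = -30 to -10 mm, 34 mm high.
- hinge (a point): the leg's hinge axis, parallel to the stand's y, at (-20, 0, 26) mm in its frame. Seated, the leg is 120 degrees from folded. The leg swings almost freely and stays where left until some 27 degrees short of its seat; there it meets a spring catch (two balls), which takes about 7 N at the crossbar to press through, gives way 12 degrees short of the seat, and then pulls the leg home and holds it.
- leg_bar (a point): centre of the leg's crossbar, 80 mm from the hinge: round rubber bar 12 mm thick, 44 mm long along the stand's y, flat ends, free space beside both. The leg is a flat bar 16 mm wide, 8 mm thick. It starts folded forward (crossbar in front of the lips, 0 to 27 degrees above level) and swings up, past vertical and to the rear (+x).
- leg_shank (a point): point on the leg's centre line 36 mm from the hinge; it lies on stop_seat when the leg is seated
- stop_seat (a point): where leg_shank lies when the leg is seated: in the dark steel stop bracket, an open channel 26 mm wide reaching 40 mm from the hinge, pointing up and to the rear. Its angle varies by up to 6 degrees either way. A friction clutch holds it: more than about 35 N at the crossbar makes it slip.
- phone: phone, 146 x 66 x 9 mm (x, y, z), 0.19 kg or so, aluminium with a black screen on top; it lies loose, screen up, on a fixed black rubber pad (110 x 40 mm, 20 mm high; the phone overhangs it all round). Origin: centre of its underside (back); x along its length, z out of the screen. Either end may go down.
- phone_end_a (a point): middle of the short edge of the phone's back at its +x end (73 mm from the origin)
- phone_end_b (a point): middle of the short edge of the phone's back at its -x end (73 mm from the origin)
- spray: white spray can, 52 mm across, 150 mm high, standing; origin under its centre; leave it alone
- tape: roll of paper tape lying flat, 80 mm across, 24 mm high; origin under its centre; leave it alone
- driver: screwdriver with a black handle, 170 mm long, lying; leave it alone
Mind the look-alikes: they are no part of the job. Leave any orange or purple look-alike of the stand alone.

How it is judged (in metres and radians):
On the way:
1. the leg is seated in its stop bracket while the phone is still away from the stand (distance between leg_shank and stop_seat below 0.003 m and horizontal distance between phone and stand above 0.12 m), for 0.2 s.
At the end, for the whole second after the job is handed in: Leg seated (leg_shank within 3 mm of stop_seat). Phone at rest, screen up, tilted 29 to 54 degrees; lower edge at stand x -78 to -55 mm, below 20 mm; phone centre at x over -50 mm, above 40 mm, |y| under 15 mm; square to the stand within 0.2 rad (distance between leg_shank and stop_seat below 0.003 m and ((x of phone_end_a in the frame of stand between -0.078 and -0.055 m and z of phone_end_a in the frame of stand below 0.02 m) or (x of phone_end_b in the frame of stand between -0.078 and -0.055 m and z of phone_end_b in the frame of stand below 0.02 m)) and angle between phone's own z axis and vertical between 0.5 and 0.95 rad and x of phone in the frame of stand above -0.05 m and z of phone in the frame of stand above 0.04 m and y of phone in the frame of stand between -0.015 and 0.015 m and angle between the y axis of phone and the y axis of stand, either way round below 0.2 rad and linear speed of phone below 0.02 m/s); the robot touches nothing.
It fails at once if the stop bracket is forced round by more than 3 mm at its seat (distance of stop_seat from where it was at the start of the episode above 0.003 m).
It fails at once if the spray can is moved by more than 30 mm (distance of spray from where it was at the start of the episode above 0.03 m).
It fails at once if the tape roll is moved by more than 30 mm (distance of tape from where it was at the start of the episode above 0.03 m).
It fails at once if the screwdriver is moved by more than 30 mm (distance of driver from where it was at the start of the episode above 0.03 m).
It also fails if it takes over 64 s, if anything falls off the work surface, if the arm or the gripper's body presses on something with over 40 N, if the wrist force passes 120 N, or if a joint passes its speed limit or range.

## Working session

There is one attempt and no reset: what is moved stays moved. The work goes in short steps, Python scripts to look and compute and a tool call to move; the robot and the scene stay as the last step left them, time stands still between calls to the robot, and variables do not carry over. Pictures are saved under pics/ and viewed, at most 10 in all, crops included, and the job is handed in when it is done.

Besides the shell and the picture viewer there is one more tool, called after "Call:" by a JSON object that holds its "fn" and its "kwargs". step_arm: Moves the arm, as the interface text tells. Its arguments: {"type":"object","properties":{"commands":{"type":"array","items":{"type":"object","properties":{"tx":{"type":"number"},"ty":{"type":"number"},"tz":{"type":"number"},"wx":{"type":"number"},"wy":{"type":"number"},"wz":{"type":"number"},"gripper":{"type":"number"}}}},"grip_force":{"type":"number"}},"required":["commands"]}

```bash
ls; mkdir -p pics; python3 - <<'E'
from cell import *
import cv2,numpy as np,pickle
s=observe();print(s)
d={}
for n in("scene","side"):
    c=camera(n);d[n]=c
    cv2.imwrite(f"pics/{n}0.png",c["pixels"][:,:,::-1]);print(n,c["fovy"],c["cx"],c["cy"],np.round(c["R"],3).tolist(),c["t"])
pickle.dump(d,open("c0.pkl","wb"))
a=np.vstack([d[n]["pixels"][:,:,::-1] for n in d])
E
```

```text
pics
{'time_s': 0.0, 'joint_positions': array([ 6.63481272e+01,  1.83526326e+01,  8.97048371e+01,  1.81326456e-03,
        7.20443340e+01, -1.14654970e+00]), 'joint_vel': array([-0.03773314, -0.03213126, -0.08645698, -0.06377988,  0.16566482,
       -0.01933142]), 'joint_efforts': array([-3.07274568e-04, -4.15519023e+01, -2.34161335e+01, -2.35801026e-04,
        8.35199200e-03,  1.93862718e-05]), 'ee_pos': array([0.21990261, 0.53078706, 0.23048295]), 'ee_rot': array([-1.79898251e+02, -3.76067330e-03,  1.57494113e+02]), 'wrist_force': array([ 0.47133179, -0.24329386,  0.29778917]), 'ft_torque': array([-0.02486546, -0.03265264, -0.00080142]), 'grip_force': 0.0, 'grip_width': 0.9999810118763311}
scene 43.575794836693206 253.6384987901818 190.2287359948266 [[-0.746, 0.666, 0.005], [0.464, 0.525, -0.713], [-0.478, -0.53, -0.701]] [ 0.49278755 -0.20120884  1.30286945]
side 46.18097540259071 252.47772802404765 188.9090887523365 [[-0.992, -0.123, -0.019], [-0.049, 0.531, -0.846], [0.114, -0.839, -0.533]] [0.59811406 0.14603303 0.92340466]
```

View pics/scene0.png

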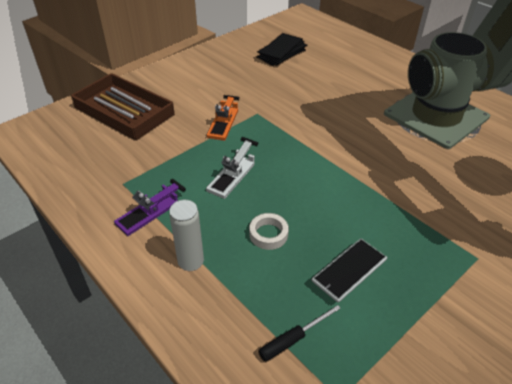

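View pics/side0.png

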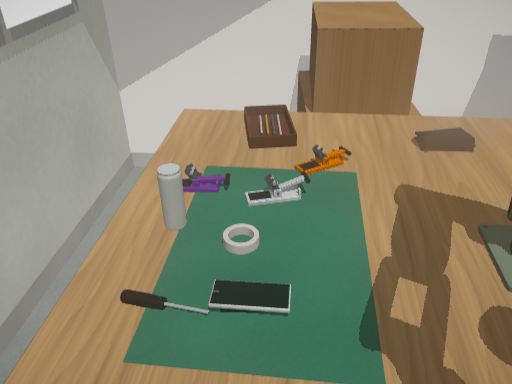

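```bash
python3 - <<'E'
import cv2,numpy as np
a=cv2.imread("pics/scene0.png")[130:205,195:270];b=cv2.imread("pics/side0.png")[165:215,235:320]
p=cv2.imread("pics/scene0.png")[230:310,300:400]
f=lambda i,w,h:cv2.resize(i,(w,h),interpolation=cv2.INTER_CUBIC)
cv2.imwrite("pics/crop1.png",np.hstack([f(a,400,400),np.vstack([f(b,400,236),f(p,400,320)[:164]])]))
E
```

```text
(no output)
```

View pics/crop1.png

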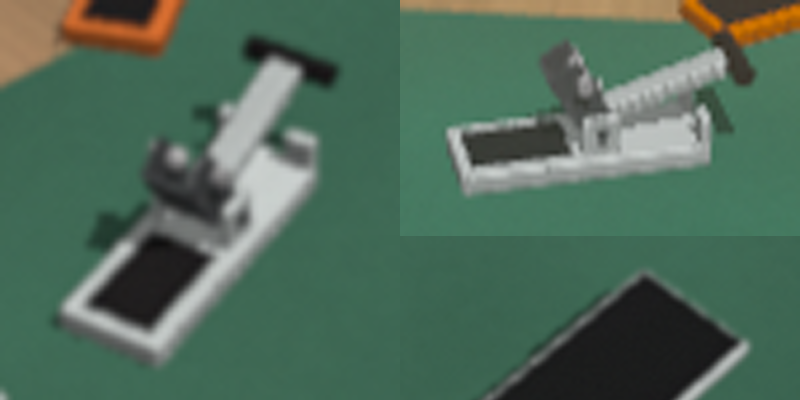

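```bash
cat > h.py <<'E'
import numpy as np,cv2,pickle
from scipy.spatial.transform import Rotation as Ro
def pose(s):
    return Ro.from_euler('xyz',s["ee_rot"],degrees=True).as_matrix(),np.array(s["ee_pos"])
def cam(c,s=None):
    "camera centre, R world<-cam, f"
    f=c["pixels"].shape[0]/2/np.tan(np.radians(c["fovy"]/2))
    if "R" in c: return -np.array(c["R"]).T@np.array(c["t"]),np.array(c["R"]).T,f,c["cx"],c["cy"]
    R,p=pose(s);H=np.array(c["hand_eye"]);return R@H[:3,3]+p,R@H[:3,:3],f,c["cx"],c["cy"]
def ray(k,uv):
    d=k[1]@np.array([(uv[0]-k[3])/k[2],(uv[1]-k[4])/k[2],1]);return k[0],d/np.linalg.norm(d)
def plane(k,uv,z):
    o,d=ray(k,uv);return o+d*(z-o[2])/d[2]
def tri(k1,u1,k2,u2):
    A=[];b=[]
    for k,u in((k1,u1),(k2,u2)):
        o,d=ray(k,u);P=np.eye(3)-np.outer(d,d);A.append(P);b.append(P@o)
    x=np.linalg.lstsq(np.vstack(A),np.hstack(b),rcond=None)[0]
    return x,[np.linalg.norm(P@x-q) for P,q in zip(A,b)]
def proj(k,X):
    c=k[1].T@(np.asarray(X)-k[0]);return c[:2]/c[2]*k[2]+[k[3],k[4]]
E
python3 - <<'E'
from h import *
np.set_printoptions(precision=4,suppress=True)
d=pickle.load(open("c0.pkl","rb"));S=cam(d["scene"]);D=cam(d["side"])
for n,u in dict(rl=(207.2,187.7),rr=(224.6,196)).items():print(n,plane(S,u,.012))
sx=85/400
for n,u in dict(r1=(235+447*sx,165+130*sx),r2=(235+465*sx,165+180*sx)).items():print('side',n,plane(D,u,.012))
q=75/400
print('bar',tri(S,(195+290*q,130+60*q),D,(235+735*sx-400*sx,165+60*sx)))
# side crop offset 400
for n,u in dict(r1=(235+47*sx,165+130*sx),r2=(235+65*sx,165+180*sx)).items():print('side',n,plane(D,u,.012))
im=d["scene"]["pixels"];h=cv2.cvtColor(im,cv2.COLOR_RGB2HSV)
for n,k in(("scene",S),("side",D)):
    im=d[n]["pixels"];g=cv2.cvtColor(im,cv2.COLOR_RGB2HSV)
    m=((g[:,:,1]<60)).astype(np.uint8)
    nn,l,st,ce=cv2.connectedComponentsWithStats(m)
    c0=(350,268) if n=="scene" else(250,296)
    i=l[c0[1],c0[0]];cn=max(cv2.findContours((l==i).astype(np.uint8),0,2)[0],key=cv2.contourArea)
    r=cv2.minAreaRect(cn);print(n,st[i],r)
    ap=cv2.approxPolyDP(cn,6,True)[:,0];print([ (tuple(map(int,a)),plane(k,a,.025).round(4).tolist()) for a in ap])
E
```

```text
rl [ 0.6415 -0.1789  0.012 ]
rr [ 0.6288 -0.1324  0.012 ]
side r1 [ 0.4307 -0.1983  0.012 ]
side r2 [ 0.4225 -0.1512  0.012 ]
bar (array([ 0.4916, -0.205 ,  0.0492]), [np.float64(0.0008942738185908439), np.float64(0.0008942738185909383)])
side r1 [ 0.6438 -0.1784  0.012 ]
side r2 [ 0.6279 -0.1316  0.012 ]
scene [ 311  239   77   63 2378] ((348.90850830078125, 268.3977355957031), (36.712947845458984, 71.9746322631836), 48.179832458496094)
[((363, 239), [0.5062, 0.1553, 0.025]), ((311, 279), [0.6543, 0.1524, 0.025]), ((336, 301), [0.6553, 0.2147, 0.025]), ((387, 258), [0.5089, 0.2164, 0.025])]
side [     3      1    509    383 118709] ((257.0, 192.0), (508.0, 382.0), -0.0)
[((511, 118), [-0.1613, -0.6857, 0.025]), ((422, 116), [0.1198, -0.6801, 0.025]), ((410, 101), [0.1361, -0.8146, 0.025]), ((422, 26), [-0.1266, -2.0034, 0.025]), ((395, 1), [-0.086, -2.7946, 0.025]), ((313, 2), [0.4998, -2.7485, 0.025]), ((310, 69), [0.4965, -1.1643, 0.025]), ((299, 71), [0.5426, -1.1336, 0.025]), ((297, 111), [0.5335, -0.6913, 0.025]), ((184, 109), [0.9295, -0.679, 0.025]), ((3, 383), [0.9313, 0.4027, 0.025]), ((511, 383), [0.1794, 0.3196, 0.025]), ((511, 292), [0.1143, 0.1275, 0.025]), ((478, 228), [0.1169, -0.0645, 0.025]), ((511, 225), [0.0431, -0.0827, 0.025])]
```

```bash
cat >> h.py <<'E'
def rpy(*a): return Ro.from_euler('xyz',a,degrees=True).as_matrix()
def plan(R,p,R2,p2,mm=190,deg=33):
    "print per-call (tx,ty,tz mm | wx,wy,wz deg) toward the target, each within 5 rows"
    out=[]
    n=max(1,int(np.ceil(max(np.linalg.norm(p2-p)*1000/mm,np.degrees(np.linalg.norm(Ro.from_matrix(R.T@R2).as_rotvec()))/deg))))
    for i in range(n):
        k=n-i
        t=np.round(R.T@(p2-p)*1000/k,1);w=np.round(np.degrees(Ro.from_matrix(R.T@R2).as_rotvec())/k,1)
        print('call',t.tolist(),w.tolist());p=p+R@(t/1000);R=R@Ro.from_rotvec(np.radians(w)).as_matrix()
    return R,p
E
python3 - <<'E'
from h import *
from cell import *
R,p=pose(observe())
plan(R,p,rpy(180,0,17.2),np.array([.46,-.21,.25]))
print(np.round(camera("wrist")["hand_eye"],3))
E
```

```text
call [-101.1, -118.5, -3.7] [-0.0, 0.0, 28.1]
call [-145.0, -56.9, -3.7] [-0.0, 0.0, 28.0]
call [-154.7, 17.8, -3.7] [0.0, 0.0, 28.1]
call [-128.1, 88.6, -3.7] [0.0, 0.0, 28.0]
call [-71.6, 138.3, -3.7] [0.1, 0.1, 28.1]
[[ 0.001 -0.966 -0.26   0.066]
 [ 1.     0.001  0.     0.   ]
 [-0.    -0.26   0.966 -0.143]
 [ 0.     0.     0.     1.   ]]
```

```bash
python3 - <<'E'
from h import *
from cell import *
R,p=pose(observe())
plan(R,p,rpy(180,0,17.2),np.array([.56,-.178,.25]))
E
```

```text
call [-117.1, -105.0, -3.7] [-0.0, 0.0, 28.1]
call [-152.7, -37.4, -3.7] [-0.0, 0.0, 28.0]
call [-152.4, 38.7, -3.8] [0.0, 0.0, 28.1]
call [-116.3, 105.9, -3.7] [0.0, 0.0, 28.0]
call [-52.9, 148.1, -3.8] [0.0, 0.1, 28.1]
```

Call:
{"fn": "step_arm", "kwargs": {"commands": [{"tx": -117, "ty": -105, "tz": -4, "wx": 0, "wy": 0, "wz": 28, "gripper": 1}, {"tx": -117, "ty": -105, "tz": -4, "wx": 0, "wy": 0, "wz": 28, "gripper": 1}, {"tx": -117, "ty": -105, "tz": -4, "wx": 0, "wy": 0, "wz": 28, "gripper": 1}, {"tx": -117, "ty": -105, "tz": -4, "wx": 0, "wy": 0, "wz": 28, "gripper": 1}, {"tx": -117, "ty": -105, "tz": -4, "wx": 0, "wy": 0, "wz": 28, "gripper": 1}]}}

```text
time_s: 0.57
ee_pos: [0.2892, 0.3846, 0.2354]
ee_rot: [-179.9, 0.2, 129.1]
wrist_force: [-0.3, 0.4, 0.0]
grip_width: 1.0
grip_force: 0.0
```

Call:
{"fn": "step_arm", "kwargs": {"commands": [{"tx": -153, "ty": -37, "tz": -4, "wx": 0, "wy": 0, "wz": 28, "gripper": 1}, {"tx": -153, "ty": -37, "tz": -4, "wx": 0, "wy": 0, "wz": 28, "gripper": 1}, {"tx": -153, "ty": -37, "tz": -4, "wx": 0, "wy": 0, "wz": 28, "gripper": 1}, {"tx": -153, "ty": -37, "tz": -4, "wx": 0, "wy": 0, "wz": 28, "gripper": 1}, {"tx": -153, "ty": -37, "tz": -4, "wx": 0, "wy": 0, "wz": 28, "gripper": 1}]}}

```text
time_s: 0.98
ee_pos: [0.3583, 0.2441, 0.2394]
ee_rot: [180.0, 0.1, 101.1]
wrist_force: [-0.2, 0.7, -1.0]
grip_width: 1.001
grip_force: 0.0
```

Call:
{"fn": "step_arm", "kwargs": {"commands": [{"tx": -152, "ty": 39, "tz": -4, "wx": 0, "wy": 0, "wz": 28, "gripper": 1}, {"tx": -152, "ty": 39, "tz": -4, "wx": 0, "wy": 0, "wz": 28, "gripper": 1}, {"tx": -152, "ty": 39, "tz": -4, "wx": 0, "wy": 0, "wz": 28, "gripper": 1}, {"tx": -152, "ty": 39, "tz": -4, "wx": 0, "wy": 0, "wz": 28, "gripper": 1}, {"tx": -152, "ty": 39, "tz": -4, "wx": 0, "wy": 0, "wz": 28, "gripper": 1}]}}

```text
time_s: 1.4
ee_pos: [0.4276, 0.1034, 0.2434]
ee_rot: [179.9, 0.1, 73.1]
wrist_force: [0.2, 0.9, 0.1]
grip_width: 1.0
grip_force: 0.0
```

Call:
{"fn": "step_arm", "kwargs": {"commands": [{"tx": -116, "ty": 106, "tz": -4, "wx": 0, "wy": 0, "wz": 28, "gripper": 1}, {"tx": -116, "ty": 106, "tz": -4, "wx": 0, "wy": 0, "wz": 28, "gripper": 1}, {"tx": -116, "ty": 106, "tz": -4, "wx": 0, "wy": 0, "wz": 28, "gripper": 1}, {"tx": -116, "ty": 106, "tz": -4, "wx": 0, "wy": 0, "wz": 28, "gripper": 1}, {"tx": -116, "ty": 106, "tz": -4, "wx": 0, "wy": 0, "wz": 28, "gripper": 1}]}}

```text
time_s: 1.82
ee_pos: [0.4968, -0.0378, 0.247]
ee_rot: [179.9, -0.0, 45.2]
wrist_force: [0.2, 0.3, 1.4]
grip_width: 0.999
grip_force: 0.0
```

Call:
{"fn": "step_arm", "kwargs": {"commands": [{"tx": -53, "ty": 148, "tz": -4, "wx": 0, "wy": 0, "wz": 28, "gripper": 1}, {"tx": -53, "ty": 148, "tz": -4, "wx": 0, "wy": 0, "wz": 28, "gripper": 1}, {"tx": -53, "ty": 148, "tz": -4, "wx": 0, "wy": 0, "wz": 28, "gripper": 1}, {"tx": -53, "ty": 148, "tz": -4, "wx": 0, "wy": 0, "wz": 28, "gripper": 1}, {"tx": -53, "ty": 148, "tz": -4, "wx": 0, "wy": 0, "wz": 28, "gripper": 1}]}}

```text
time_s: 2.23
ee_pos: [0.5651, -0.1793, 0.2503]
ee_rot: [179.9, -0.0, 17.3]
wrist_force: [-0.4, -0.1, -0.4]
grip_width: 1.001
grip_force: 0.0
```

```bash
python3 - <<'E'
from h import *
from cell import *
s=observe();print(s["time_s"],s["ee_pos"],s["ee_rot"],s["joint_positions"].round(1))
c=camera("wrist");pickle.dump((s,c),open("w1.pkl","wb"));cv2.imwrite("pics/w1.png",c["pixels"][:,:,::-1]);print(c["fovy"],c["cx"],c["cy"])
E
```

```text
2.2333 [ 0.56513553 -0.17931996  0.25028248] [ 1.79885501e+02 -4.46006250e-02  1.73064540e+01] [-18.7  19.3  85.5  -0.1  75.2  54. ]
60.015697112662664 256.4009650796356 191.3192700781453
```

View pics/w1.png

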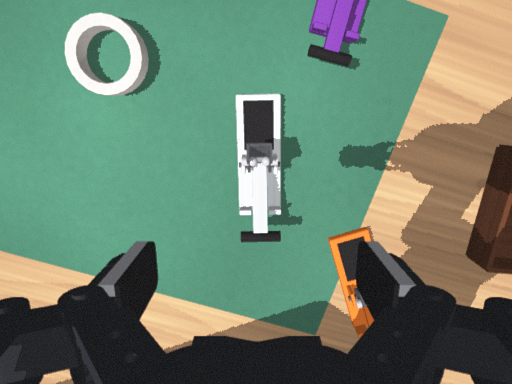

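```bash
python3 - <<'E'
from h import *
np.set_printoptions(precision=4,suppress=True)
s,c=pickle.load(open("w1.pkl","rb"));k=cam(c,s);im=c["pixels"].astype(int)
g=cv2.cvtColor(c["pixels"],cv2.COLOR_RGB2HSV)
roi=np.zeros(g.shape[:2],bool);roi[85:250,225:300]=1
w=(roi&(g[:,:,1]<40)&(g[:,:,2]>150)).astype(np.uint8)
for r in(97,100,105,110,120,130,195,205): 
    x=np.where(w[r])[0];print(r,x.min(),x.max(),plane(k,((x.min()+x.max())/2,r),.012))
print('rear row',[np.where(w[:,x])[0].min() for x in(240,250,260,270,278)])
rr=np.where(w[:,250])[0].min()
m=plane(k,(259,rr),.012);print('rearmid',m)
d=(roi&(g[:,:,2]<60)).astype(np.uint8);d[:225]=0;d[:, :238]=0;d[:,284:]=0
r=cv2.minAreaRect(np.argwhere(d)[:,::-1].astype(np.float32));print(r,'bar')
for z in(.04,.049,.06):print(z,plane(k,r[0],z),plane(k,r[0],z)) 
f=pickle.load(open("c0.pkl","rb"))
for n in f:
    K=cam(f[n]);print(n,'proj bar',proj(K,plane(k,r[0],.049)))
o=((g[:,:,0]>5)&(g[:,:,0]<18)&(g[:,:,1]>220)&(g[:,:,2]>150)).astype(np.uint8)
q=np.argwhere(o)[:,::-1];print('orange',q.min(0),q.max(0),plane(k,(335,235),.012),plane(k,(345,240),.012),plane(k,(368,230),.012))
S=cam(f["scene"])
print('scene orange front bar',plane(S,(231,99),.05),plane(S,(209,133),.012),plane(S,(222,137),.012),'spray',plane(S,(190,262),0.0),'tape',plane(S,(269,232),.02))
E
```

```text
97 236 280 [ 0.6337 -0.1598  0.012 ]
100 236 280 [ 0.6306 -0.1608  0.012 ]
105 236 280 [ 0.6255 -0.1624  0.012 ]
110 236 280 [ 0.6204 -0.164   0.012 ]
120 236 280 [ 0.61   -0.1673  0.012 ]
130 237 280 [ 0.5995 -0.1711  0.012 ]
195 239 279 [ 0.5268 -0.1946  0.012 ]
205 239 279 [ 0.5149 -0.1984  0.012 ]
rear row [np.int64(94), np.int64(94), np.int64(94), np.int64(94), np.int64(94)]
rearmid [ 0.637  -0.1599  0.012 ]
((260.0, 235.5), (9.0, 38.0), 90.0) bar
0.04 [ 0.4888 -0.2076  0.04  ] [ 0.4888 -0.2076  0.04  ]
0.049 [ 0.4923 -0.2063  0.049 ] [ 0.4923 -0.2063  0.049 ]
0.06 [ 0.4966 -0.2048  0.06  ] [ 0.4966 -0.2048  0.06  ]
scene proj bar [248.7767 141.5545]
side proj bar [306.0787 177.2176]Traceback (most recent call last):
  File "<stdin>", line 19, in <module>
    return umr_minimum(a, axis, None, out, keepdims, initial, where)
ValueError: zero-size array to reduction operation minimum which has no identity
```

```bash
python3 - <<'E'
from h import *
np.set_printoptions(precision=4,suppress=True)
s,c=pickle.load(open("w1.pkl","rb"));k=cam(c,s)
f=pickle.load(open("c0.pkl","rb"));S=cam(f["scene"]);D=cam(f["side"])
O=np.array([.5827,-.1758]);a=np.radians(18);E=np.array([[np.cos(a),np.sin(a)],[-np.sin(a),np.cos(a)]])
st=lambda X:(E@(X[:2]-O)*1000).round(0)
for n,X in dict(or1=plane(k,(331,238),.012),or2=plane(k,(368,228),.012),so1=plane(S,(208,134),.012),so2=plane(S,(222,137),.012),sobar=tri(S,(231,98),D,(345,154))[0],spray=plane(S,(190,262),0),tape=plane(S,(269,232),.02),purbar=plane(k,(330,56),.05)).items():print(n,X,'stand frame',st(X))
R,p=pose(s);B=np.array([.4918,-.2058])
plan(R,p,rpy(180,0,18),np.array([*B,.12]))
plan(rpy(180,0,18),np.array([*B,.12]),rpy(180,0,18),np.array([*B,.032]))
E
```

```text
or1 [ 0.5007 -0.2961  0.012 ] stand frame [-115.  -89.]
or2 [ 0.5266 -0.3348  0.012 ] stand frame [-103. -134.]
so1 [ 0.5194 -0.3327  0.012 ] stand frame [-109. -130.]
so2 [ 0.5005 -0.2996  0.012 ] stand frame [-116.  -92.]
sobar [ 0.3824 -0.4054  0.0189] stand frame [-261. -156.]
spray [ 0.7894 -0.0449  0.    ] stand frame [237.  61.]
tape [0.6315 0.0141 0.02  ] stand frame [105. 166.]
purbar [ 0.6901 -0.2147  0.05  ] stand frame [ 90. -70.]
call [-78.0, 3.2, 130.2] [0.1, -0.0, -0.7]
call [0.0, -0.0, 88.0] [0.0, 0.0, 0.0]
```

Call:
{"fn": "step_arm", "kwargs": {"commands": [{"tx": -78, "ty": 3, "tz": 130, "wx": 0, "wy": 0, "wz": -0.7, "gripper": 1}, {"tx": -78, "ty": 3, "tz": 130, "wx": 0, "wy": 0, "wz": -0.7, "gripper": 1}, {"tx": -78, "ty": 3, "tz": 130, "wx": 0, "wy": 0, "wz": -0.7, "gripper": 1}, {"tx": -78, "ty": 3, "tz": 130, "wx": 0, "wy": 0, "wz": -0.7, "gripper": 1}, {"tx": -78, "ty": 3, "tz": 130, "wx": 0, "wy": 0, "wz": -0.7, "gripper": 1}]}}

```text
time_s: 2.7
ee_pos: [0.4827, -0.1988, 0.1166]
ee_rot: [-179.4, 0.6, 18.4]
wrist_force: [-1.0, 1.4, 0.1]
grip_width: 1.0
grip_force: 0.0
```

```bash
python3 - <<'E'
from h import *
from cell import *
s=observe();print(s["time_s"],s["ee_pos"],s["ee_rot"])
R,p=pose(s)
plan(R,p,rpy(180,0,18),np.array([.4918,-.2058,.031]))
f={n:camera(n) for n in("scene","side")}
a=cv2.resize(f["scene"]["pixels"][110:210,190:290,::-1],(400,400),interpolation=2);b=cv2.resize(f["side"]["pixels"][130:230,240:340,::-1],(400,400),interpolation=2)
cv2.imwrite("pics/c2.png",np.hstack([a,b]))
E
```

```text
2.7 [ 0.48267232 -0.19878676  0.11657043] [-179.43871152    0.57602707   18.36181937]
call [7.3, 10.4, 85.4] [-0.6, 0.6, 0.4]
```

View pics/c2.png

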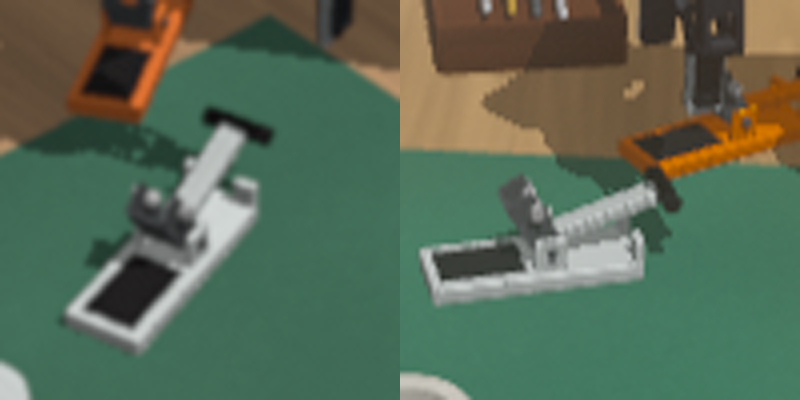

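Call:
{"fn": "step_arm", "kwargs": {"commands": [{"tx": 0, "ty": 0, "tz": 0, "wx": 0, "wy": 0, "wz": 0, "gripper": 1}, {"tx": 0, "ty": 0, "tz": 0, "wx": 0, "wy": 0, "wz": 0, "gripper": 1}, {"tx": 0, "ty": 0, "tz": 0, "wx": 0, "wy": 0, "wz": 0, "gripper": 1}]}}

```text
time_s: 3.05
ee_pos: [0.4908, -0.2024, 0.123]
ee_rot: [179.9, -0.2, 18.3]
wrist_force: [0.2, 0.1, 0.0]
grip_width: 1.002
grip_force: 0.0
```

```bash
python3 - <<'E'
from h import *
from cell import *
s=observe();print(s["time_s"],s["ee_pos"],s["ee_rot"])
R,p=pose(s)
plan(R,p,rpy(180,0,18),np.array([.4918,-.2058,.031]))
c=camera("wrist");pickle.dump((s,c),open("w2.pkl","wb"))
k=cam(c,s);g=cv2.cvtColor(c["pixels"],cv2.COLOR_RGB2HSV)
u=proj(k,[.4918,-.2058,.0516]);print('expected bar px',u)
x,y=map(int,u);m=np.zeros(g.shape[:2],np.uint8);m[y-30:y+30,x-60:x+60]=(g[y-30:y+30,x-60:x+60,2]<50)
n,l,st,ce=cv2.connectedComponentsWithStats(m)
for i in range(1,n):
  if st[i,4]>100: print(st[i],ce[i],plane(k,ce[i],.0516))
E
```

```text
3.05 [ 0.49077925 -0.20240159  0.12301494] [ 1.79862152e+02 -1.79748770e-01  1.82809257e+01]
call [-0.4, 3.3, 92.0] [0.1, -0.2, 0.3]
expected bar px [261.93401283 203.3913117 ]
[231 194  65  17 792] [269.03661616 202.21212121] [ 0.49409255 -0.2100844   0.0516    ]
```

Call:
{"fn": "step_arm", "kwargs": {"commands": [{"tx": 0, "ty": 4, "tz": 40, "wx": 0, "wy": 0, "wz": 0.3, "gripper": 1}, {"tx": 0, "ty": 4, "tz": 70, "wx": 0, "wy": 0, "wz": 0.3, "gripper": 1}, {"tx": 0, "ty": 4, "tz": 92, "wx": 0, "wy": 0, "wz": 0.3, "gripper": 1}, {"tx": 0, "ty": 4, "tz": 92, "wx": 0, "wy": 0, "wz": 0.3, "gripper": 1}, {"tx": 0, "ty": 4, "tz": 92, "wx": 0, "wy": 0, "wz": 0.3, "gripper": 1}]}}

```text
time_s: 3.52
ee_pos: [0.4902, -0.2062, 0.0291]
ee_rot: [-179.9, 0.0, 17.9]
wrist_force: [-1.1, 0.9, 0.4]
grip_width: 0.996
grip_force: 0.0
```

Call:
{"fn": "step_arm", "kwargs": {"commands": [{"tx": 0, "ty": 0, "tz": 0, "wx": 0, "wy": 0, "wz": 0, "gripper": 0.3}, {"tx": 0, "ty": 0, "tz": 0, "wx": 0, "wy": 0, "wz": 0, "gripper": 0.3}, {"tx": 0, "ty": 0, "tz": 0, "wx": 0, "wy": 0, "wz": 0, "gripper": 0.3}, {"tx": 0, "ty": 0, "tz": 0, "wx": 0, "wy": 0, "wz": 0, "gripper": 0.3}, {"tx": 0, "ty": 0, "tz": 0, "wx": 0, "wy": 0, "wz": 0, "gripper": 0.3}], "grip_force": 25}}

```text
time_s: 3.93
ee_pos: [0.4909, -0.2069, 0.0303]
ee_rot: [179.9, -0.1, 17.9]
wrist_force: [0.3, -1.5, 0.8]
grip_width: 0.506
grip_force: 27.3
```

```bash
python3 - <<'E'
from h import *
from cell import *
s=observe();print({k:s[k] for k in("time_s","ee_pos","ee_rot","wrist_force","grip_width","grip_force")})
f={n:camera(n) for n in("scene","side")}
a=cv2.resize(f["scene"]["pixels"][110:210,190:290,::-1],(400,400),interpolation=2);b=cv2.resize(f["side"]["pixels"][130:230,240:340,::-1],(400,400),interpolation=2)
cv2.imwrite("pics/c3.png",np.hstack([a,b]))
E
```

```text
{'time_s': 3.9333, 'ee_pos': array([ 0.49085997, -0.20692608,  0.03033206]), 'ee_rot': array([ 1.79880053e+02, -1.02775464e-01,  1.79169355e+01]), 'wrist_force': array([ 0.26699911, -1.45921368,  0.75381929]), 'grip_width': 0.5064316649681124, 'grip_force': 27.33691245317459}
```

View pics/c3.png

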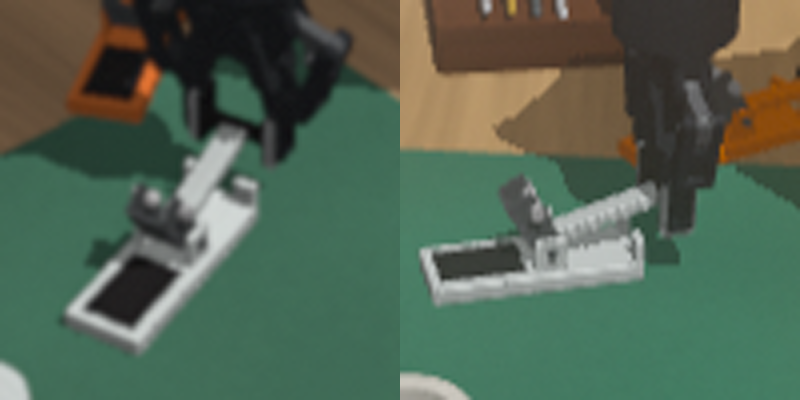

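Call:
{"fn": "step_arm", "kwargs": {"commands": [{"tx": 2.7, "ty": 0, "tz": -7, "wx": 0, "wy": 0, "wz": 0, "gripper": 0.3}, {"tx": 6.5, "ty": 0, "tz": -14.5, "wx": 0, "wy": 0, "wz": 0, "gripper": 0.3}, {"tx": 11, "ty": 0, "tz": -21.5, "wx": 0, "wy": 0, "wz": 0, "gripper": 0.3}, {"tx": 16.5, "ty": 0, "tz": -28, "wx": 0, "wy": 0, "wz": 0, "gripper": 0.3}, {"tx": 22.5, "ty": 0, "tz": -34, "wx": 0, "wy": 0, "wz": 0, "gripper": 0.3}]}}

```text
time_s: 4.45
ee_pos: [0.5109, -0.1998, 0.0641]
ee_rot: [180.0, 0.1, 17.9]
wrist_force: [-2.3, -5.5, -1.0]
grip_width: 0.503
grip_force: 26.2
```

```bash
python3 - <<'E'
import numpy as np
r=np.radians
def d(a,b):return np.round([80*(np.cos(r(a))-np.cos(r(b))),-80*(np.sin(r(b))-np.sin(r(a)))],1).tolist()
for a,b in((48,(53,58,63,68,73)),(73,(77,80,83,86,86)),(86,(88,90,92,94,94)),(94,(96,98,100,102,102)),(102,(104,106,108,110,110))):print(a,[d(a,x) for x in b])
E
```

```text
48 [[5.4, -4.4], [11.1, -8.4], [17.2, -11.8], [23.6, -14.7], [30.1, -17.1]]
73 [[5.4, -1.4], [9.5, -2.3], [13.6, -2.9], [17.8, -3.3], [17.8, -3.3]]
86 [[2.8, -0.1], [5.6, -0.2], [8.4, -0.1], [11.2, -0.0], [11.2, -0.0]]
94 [[2.8, 0.2], [5.6, 0.6], [8.3, 1.0], [11.1, 1.6], [11.1, 1.6]]
102 [[2.7, 0.6], [5.4, 1.4], [8.1, 2.2], [10.7, 3.1], [10.7, 3.1]]
```

Call:
{"fn": "step_arm", "kwargs": {"commands": [{"tx": 5.5, "ty": 0.5, "tz": -4.5, "wx": 0, "wy": 0, "wz": 0, "gripper": 0.3}, {"tx": 11, "ty": 0.5, "tz": -8.5, "wx": 0, "wy": 0, "wz": 0, "gripper": 0.3}, {"tx": 17, "ty": 1, "tz": -12, "wx": 0, "wy": 0, "wz": 0, "gripper": 0.3}, {"tx": 23.5, "ty": 1, "tz": -14.5, "wx": 0, "wy": 0, "wz": 0, "gripper": 0.3}, {"tx": 30, "ty": 1, "tz": -17, "wx": 0, "wy": 0, "wz": 0, "gripper": 0.3}]}}

```text
time_s: 4.87
ee_pos: [0.5389, -0.1911, 0.0815]
ee_rot: [-179.9, 0.2, 17.9]
wrist_force: [-3.6, -4.0, 4.0]
grip_width: 0.507
grip_force: 26.8
```

Call:
{"fn": "step_arm", "kwargs": {"commands": [{"tx": 5.4, "ty": 0, "tz": -1.4, "wx": 0, "wy": 0, "wz": 0, "gripper": 0.3}, {"tx": 9.5, "ty": 0, "tz": -2.3, "wx": 0, "wy": 0, "wz": 0, "gripper": 0.3}, {"tx": 13.6, "ty": 0, "tz": -2.9, "wx": 0, "wy": 0, "wz": 0, "gripper": 0.3}, {"tx": 18, "ty": 0, "tz": -3.3, "wx": 0, "wy": 0, "wz": 0, "gripper": 0.3}, {"tx": 18, "ty": 0, "tz": -3.3, "wx": 0, "wy": 0, "wz": 0, "gripper": 0.3}]}}

```text
time_s: 5.28
ee_pos: [0.5578, -0.1851, 0.0855]
ee_rot: [-180.0, 0.0, 17.9]
wrist_force: [-2.8, -0.8, 6.1]
grip_width: 0.508
grip_force: 25.9
```

Call:
{"fn": "step_arm", "kwargs": {"commands": [{"tx": 3, "ty": 0, "tz": -0.5, "wx": 0, "wy": 0, "wz": 0, "gripper": 0.3}, {"tx": 5.5, "ty": 0, "tz": -0.7, "wx": 0, "wy": 0, "wz": 0, "gripper": 0.3}, {"tx": 8.5, "ty": 0, "tz": -0.6, "wx": 0, "wy": 0, "wz": 0, "gripper": 0.3}, {"tx": 11, "ty": 0, "tz": -0.5, "wx": 0, "wy": 0, "wz": 0, "gripper": 0.3}, {"tx": 11, "ty": 0, "tz": -0.5, "wx": 0, "wy": 0, "wz": 0, "gripper": 0.3}]}}

```text
time_s: 5.7
ee_pos: [0.5684, -0.1816, 0.0859]
ee_rot: [-180.0, -0.0, 17.9]
wrist_force: [-0.8, -0.3, 6.0]
grip_width: 0.507
grip_force: 25.0
```

Call:
{"fn": "step_arm", "kwargs": {"commands": [{"tx": 2.8, "ty": 0, "tz": 0.2, "wx": 0, "wy": 0, "wz": 0, "gripper": 0.3}, {"tx": 5.6, "ty": 0, "tz": 0.6, "wx": 0, "wy": 0, "wz": 0, "gripper": 0.3}, {"tx": 5.6, "ty": 0, "tz": 0.6, "wx": 0, "wy": 0, "wz": 0, "gripper": 0.3}]}}

```text
time_s: 5.95
ee_pos: [0.574, -0.1798, 0.0855]
ee_rot: [-180.0, -0.1, 17.9]
wrist_force: [-1.3, -0.2, 6.3]
grip_width: 0.505
grip_force: 24.5
```

Call:
{"fn": "step_arm", "kwargs": {"commands": [{"tx": 2.8, "ty": 0, "tz": 0.1, "wx": 0, "wy": 0, "wz": 0, "gripper": 0.3}, {"tx": 4, "ty": 0, "tz": 0.3, "wx": 0, "wy": 0, "wz": 0, "gripper": 0.3}, {"tx": 4, "ty": 0, "tz": 0.3, "wx": 0, "wy": 0, "wz": 0, "gripper": 0.3}]}}

```text
time_s: 6.2
ee_pos: [0.5774, -0.1786, 0.085]
ee_rot: [-180.0, -0.0, 17.9]
wrist_force: [-2.0, -1.1, 6.9]
grip_width: 0.509
grip_force: 24.7
```

Call:
{"fn": "step_arm", "kwargs": {"commands": [{"tx": 2.8, "ty": 0, "tz": 0.6, "wx": 0, "wy": 0, "wz": 0, "gripper": 0.3}, {"tx": 4, "ty": 0, "tz": 0.9, "wx": 0, "wy": 0, "wz": 0, "gripper": 0.3}, {"tx": 4, "ty": 0, "tz": 0.9, "wx": 0, "wy": 0, "wz": 0, "gripper": 0.3}]}}

```text
time_s: 6.45
ee_pos: [0.58, -0.1777, 0.0845]
ee_rot: [-180.0, 0.1, 17.9]
wrist_force: [-4.5, -2.5, 8.8]
grip_width: 0.507
grip_force: 24.3
```

```bash
python3 - <<'E'
from h import *
from cell import *
f={n:camera(n) for n in("scene","side")}
a=cv2.resize(f["scene"]["pixels"][110:210,190:290,::-1],(400,400),interpolation=2);b=cv2.resize(f["side"]["pixels"][130:230,240:340,::-1],(400,400),interpolation=2)
cv2.imwrite("pics/c4.png",np.hstack([a,b]))
E
```

```text
(no output)
```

View pics/c4.png

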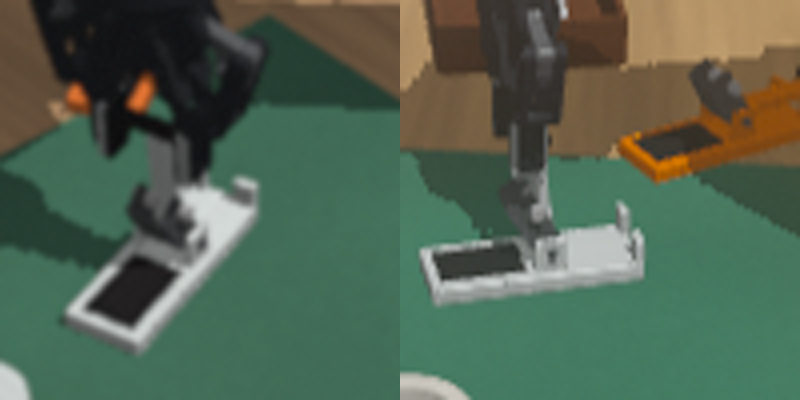

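Call:
{"fn": "step_arm", "kwargs": {"commands": [{"tx": 2, "ty": 0, "tz": 0.3, "wx": 0, "wy": 0, "wz": 0, "gripper": 0.3}, {"tx": 3, "ty": 0, "tz": 0.5, "wx": 0, "wy": 0, "wz": 0, "gripper": 0.3}, {"tx": 3, "ty": 0, "tz": 0.5, "wx": 0, "wy": 0, "wz": 0, "gripper": 0.3}]}}

```text
time_s: 6.8
ee_pos: [0.5816, -0.1772, 0.0841]
ee_rot: [-179.9, 0.3, 18.0]
wrist_force: [-8.4, -3.8, 11.1]
grip_width: 0.504
grip_force: 23.9
```

Call:
{"fn": "step_arm", "kwargs": {"commands": [{"tx": 2, "ty": 0, "tz": 0.5, "wx": 0, "wy": 0, "wz": 0, "gripper": 0.3}, {"tx": 3, "ty": 0, "tz": 0.8, "wx": 0, "wy": 0, "wz": 0, "gripper": 0.3}, {"tx": 3, "ty": 0, "tz": 0.8, "wx": 0, "wy": 0, "wz": 0, "gripper": 0.3}]}}

```text
time_s: 7.05
ee_pos: [0.5855, -0.176, 0.0832]
ee_rot: [-180.0, 0.1, 17.9]
wrist_force: [-5.5, -1.7, 9.4]
grip_width: 0.503
grip_force: 24.8
```

Call:
{"fn": "step_arm", "kwargs": {"commands": [{"tx": 2, "ty": 0, "tz": 0.5, "wx": 0, "wy": 0, "wz": 0, "gripper": 0.3}, {"tx": 3, "ty": 0, "tz": 0.9, "wx": 0, "wy": 0, "wz": 0, "gripper": 0.3}, {"tx": 3, "ty": 0, "tz": 0.9, "wx": 0, "wy": 0, "wz": 0, "gripper": 0.3}]}}

```text
time_s: 7.3
ee_pos: [0.5887, -0.175, 0.0824]
ee_rot: [-180.0, 0.1, 17.9]
wrist_force: [-4.4, -1.8, 8.8]
grip_width: 0.509
grip_force: 24.8
```

Call:
{"fn": "step_arm", "kwargs": {"commands": [{"tx": 2, "ty": 0, "tz": 0.6, "wx": 0, "wy": 0, "wz": 0, "gripper": 0.3}, {"tx": 3, "ty": 0, "tz": 1, "wx": 0, "wy": 0, "wz": 0, "gripper": 0.3}, {"tx": 3, "ty": 0, "tz": 1, "wx": 0, "wy": 0, "wz": 0, "gripper": 0.3}]}}

```text
time_s: 7.55
ee_pos: [0.5918, -0.174, 0.0814]
ee_rot: [-180.0, 0.1, 17.9]
wrist_force: [-3.4, -1.4, 9.2]
grip_width: 0.503
grip_force: 24.9
```

Call:
{"fn": "step_arm", "kwargs": {"commands": [{"tx": 2, "ty": 0, "tz": 0.8, "wx": 0, "wy": 0, "wz": 0, "gripper": 0.3}, {"tx": 3, "ty": 0, "tz": 1.2, "wx": 0, "wy": 0, "wz": 0, "gripper": 0.3}, {"tx": 3, "ty": 0, "tz": 1.2, "wx": 0, "wy": 0, "wz": 0, "gripper": 0.3}]}}

```text
time_s: 7.8
ee_pos: [0.5954, -0.173, 0.0802]
ee_rot: [180.0, -0.0, 17.9]
wrist_force: [-3.4, -0.8, 7.3]
grip_width: 0.501
grip_force: 25.1
```

```bash
python3 - <<'E'
from h import *
from cell import *
f={n:camera(n) for n in("scene","side")}
a=cv2.resize(f["scene"]["pixels"][110:210,190:290,::-1],(400,400),interpolation=2);b=cv2.resize(f["side"]["pixels"][150:220,255:325,::-1],(400,400),interpolation=2)
cv2.imwrite("pics/c5.png",np.hstack([a,b]))
E
```

```text
(no output)
```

View pics/c5.png

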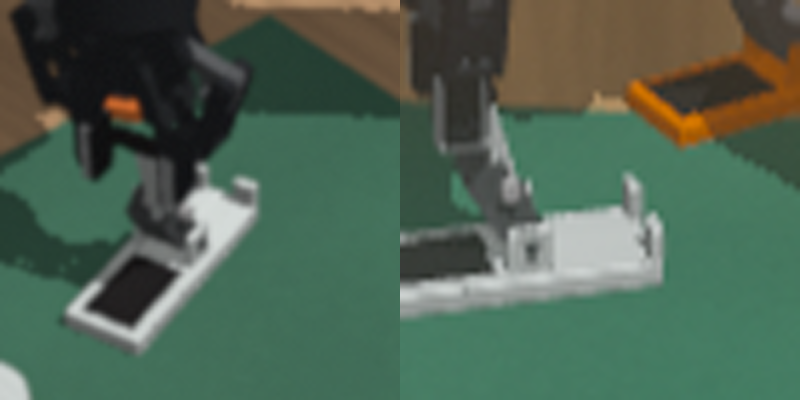

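Call:
{"fn": "step_arm", "kwargs": {"commands": [{"tx": 1, "ty": 0, "tz": 0.4, "wx": 0, "wy": 0, "wz": 0, "gripper": 0.3}, {"tx": 2, "ty": 0, "tz": 0.9, "wx": 0, "wy": 0, "wz": 0, "gripper": 0.3}, {"tx": 2, "ty": 0, "tz": 0.9, "wx": 0, "wy": 0, "wz": 0, "gripper": 0.3}]}}

```text
time_s: 8.15
ee_pos: [0.598, -0.1721, 0.0792]
ee_rot: [180.0, -0.1, 17.9]
wrist_force: [-0.1, 0.9, 5.8]
grip_width: 0.496
grip_force: 25.4
```

Call:
{"fn": "step_arm", "kwargs": {"commands": [{"tx": 1, "ty": 0, "tz": 0.4, "wx": 0, "wy": 0, "wz": 0, "gripper": 0.3}, {"tx": 2, "ty": 0, "tz": 1, "wx": 0, "wy": 0, "wz": 0, "gripper": 0.3}, {"tx": 2, "ty": 0, "tz": 1, "wx": 0, "wy": 0, "wz": 0, "gripper": 0.3}]}}

```text
time_s: 8.4
ee_pos: [0.6011, -0.1712, 0.0779]
ee_rot: [180.0, -0.3, 17.9]
wrist_force: [1.6, 2.1, 8.0]
grip_width: 0.505
grip_force: 26.8
```

Call:
{"fn": "step_arm", "kwargs": {"commands": [{"tx": 0, "ty": 0, "tz": 0, "wx": 0, "wy": 0, "wz": 0, "gripper": 0.8}, {"tx": 0, "ty": 0, "tz": 0, "wx": 0, "wy": 0, "wz": 0, "gripper": 0.8}, {"tx": 0, "ty": 0, "tz": 0, "wx": 0, "wy": 0, "wz": 0, "gripper": 0.8}, {"tx": 0, "ty": 0, "tz": 0, "wx": 0, "wy": 0, "wz": 0, "gripper": 0.8}]}}

```text
time_s: 8.73
ee_pos: [0.5983, -0.172, 0.0754]
ee_rot: [-179.9, 0.1, 17.9]
wrist_force: [0.4, 0.1, -0.1]
grip_width: 0.803
grip_force: 0.0
```

Call:
{"fn": "step_arm", "kwargs": {"commands": [{"tx": 0, "ty": 0, "tz": -40, "wx": 0, "wy": 0, "wz": 0, "gripper": 0.8}, {"tx": 0, "ty": 0, "tz": -80, "wx": 0, "wy": 0, "wz": 0, "gripper": 0.8}, {"tx": 0, "ty": 0, "tz": -120, "wx": 0, "wy": 0, "wz": 0, "gripper": 0.8}, {"tx": 0, "ty": 0, "tz": -160, "wx": 0, "wy": 0, "wz": 0, "gripper": 0.8}, {"tx": 0, "ty": 0, "tz": -160, "wx": 0, "wy": 0, "wz": 0, "gripper": 0.8}]}}

```text
time_s: 9.15
ee_pos: [0.6025, -0.1734, 0.2451]
ee_rot: [179.5, -0.8, 17.9]
wrist_force: [1.2, 0.1, 0.1]
grip_width: 0.802
grip_force: 0.0
```

```bash
python3 - <<'E'
from h import *
from cell import *
s=observe();print(s["time_s"],s["ee_pos"],s["ee_rot"])
f={n:camera(n) for n in("scene","side")}
c=camera("wrist");f["wrist"]=c;f["s"]=s;pickle.dump(f,open("c6.pkl","wb"))
r=lambda i,w,h:cv2.resize(i[:,:,::-1],(w,h),interpolation=2)
a=r(f["scene"]["pixels"][110:210,190:290],400,400);b=r(f["side"]["pixels"][150:220,255:325],400,400)
cv2.imwrite("pics/c6.png",np.hstack([a,b]))
E
```

```text
9.15 [ 0.60250863 -0.17340975  0.24508212] [179.48202132  -0.75034803  17.88741203]
```

View pics/c6.png

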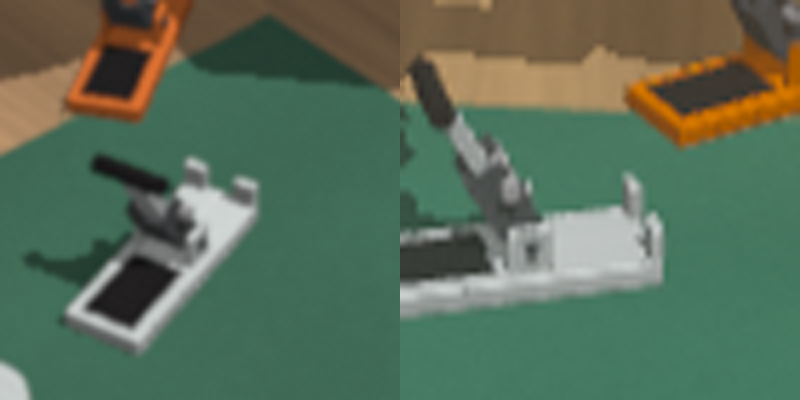

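```bash
python3 - <<'E'
from h import *
np.set_printoptions(precision=4,suppress=True)
f=pickle.load(open("c6.pkl","rb"));S=cam(f["scene"]);D=cam(f["side"])
X,e=tri(S,(222.5,153),D,(260.8,166.1));print(X,e)
O=np.array([.5827,-.1758]);a=np.radians(18);E=np.array([[np.cos(a),np.sin(a)],[-np.sin(a),np.cos(a)]])
b=E@(X[:2]-O);print('bar in stand',b,X[2]);v=np.array([b[0]+.02,X[2]-.026]);print(np.linalg.norm(v),np.degrees(np.arctan2(v[1],v[0])))
R,p=pose(f["s"])
plan(R,p,rpy(180,0,0),np.array([.565,.185,.25]))
E
```

```text
[ 0.6013 -0.1681  0.0974] [np.float64(0.0006734136764917183), np.float64(0.0006734136764917042)]
bar in stand [0.0201 0.0016] 0.09743386133084013
0.08190384500414524 60.71148743537142
call [37.2, -176.3, -3.6] [0.2, -0.4, 8.9]
call [9.5, -179.9, -3.1] [0.2, -0.4, 9.0]
```

Call:
{"fn": "step_arm", "kwargs": {"commands": [{"tx": 37, "ty": -176, "tz": -4, "wx": 0, "wy": 0, "wz": 9, "gripper": 1}, {"tx": 37, "ty": -176, "tz": -4, "wx": 0, "wy": 0, "wz": 9, "gripper": 1}, {"tx": 37, "ty": -176, "tz": -4, "wx": 0, "wy": 0, "wz": 9, "gripper": 1}, {"tx": 37, "ty": -176, "tz": -4, "wx": 0, "wy": 0, "wz": 9, "gripper": 1}, {"tx": 37, "ty": -176, "tz": -4, "wx": 0, "wy": 0, "wz": 9, "gripper": 1}]}}

```text
time_s: 9.72
ee_pos: [0.578, 0.0113, 0.2377]
ee_rot: [-179.8, 0.3, 9.1]
wrist_force: [0.4, 0.4, 0.1]
grip_width: 1.0
grip_force: 0.0
```

Call:
{"fn": "step_arm", "kwargs": {"commands": [{"tx": 10, "ty": -180, "tz": -3, "wx": 0, "wy": 0, "wz": 9, "gripper": 1}, {"tx": 10, "ty": -180, "tz": -3, "wx": 0, "wy": 0, "wz": 9, "gripper": 1}, {"tx": 10, "ty": -180, "tz": -3, "wx": 0, "wy": 0, "wz": 9, "gripper": 1}, {"tx": 10, "ty": -180, "tz": -3, "wx": 0, "wy": 0, "wz": 9, "gripper": 1}, {"tx": 10, "ty": -180, "tz": -3, "wx": 0, "wy": 0, "wz": 9, "gripper": 1}]}}

```text
time_s: 10.13
ee_pos: [0.5605, 0.1901, 0.2408]
ee_rot: [-179.9, 0.2, 0.1]
wrist_force: [0.1, -0.1, 0.4]
grip_width: 1.002
grip_force: 0.0
```

Call:
{"fn": "step_arm", "kwargs": {"commands": [{"tx": 0, "ty": 0, "tz": 0, "wx": 0, "wy": 0, "wz": 0, "gripper": 1}, {"tx": 0, "ty": 0, "tz": 0, "wx": 0, "wy": 0, "wz": 0, "gripper": 1}, {"tx": 0, "ty": 0, "tz": 0, "wx": 0, "wy": 0, "wz": 0, "gripper": 1}]}}

```text
time_s: 10.38
ee_pos: [0.5618, 0.1849, 0.2416]
ee_rot: [179.9, 0.1, -0.1]
wrist_force: [-0.4, -0.5, 0.6]
grip_width: 0.998
grip_force: 0.0
```

```bash
python3 - <<'E'
from h import *
from cell import *
np.set_printoptions(precision=4,suppress=True)
s=observe();print(s["time_s"],s["ee_pos"],s["ee_rot"],s["joint_positions"])
c=camera("wrist");pickle.dump((s,c),open("w3.pkl","wb"));cv2.imwrite("pics/w3.png",c["pixels"][:,:,::-1])
k=cam(c,s);print('expect px',proj(k,[.581,.185,.029]))
g=cv2.cvtColor(c["pixels"],cv2.COLOR_RGB2HSV)
m=(~((g[:,:,0]>50)&(g[:,:,0]<100)&(g[:,:,1]>60))).astype(np.uint8)
x,y=proj(k,[.581,.185,.029]).astype(int)
b=((g[:,:,2]<60)).astype(np.uint8)
for n,mm in(("notgreen",m),("dark",b)):
    _,l,st,ce=cv2.connectedComponentsWithStats(mm);i=l[y,x]
    cn=max(cv2.findContours((l==i).astype(np.uint8),0,2)[0],key=cv2.contourArea)
    r=cv2.minAreaRect(cn);bx=cv2.boxPoints(r);P=np.array([plane(k,q,.029) for q in bx])
    print(n,st[i],r);print(P,P.mean(0),[np.linalg.norm(P[j]-P[j-1]).round(4) for j in range(4)])
E
```

```text
10.3833 [0.5618 0.1849 0.2416] [179.9094   0.1452  -0.1305] [ 17.1237  19.5437  86.3013  -0.0451  74.3205 107.2664]
expect px [256.3428 146.3831]
notgreen [ 219    0   70  211 9061] ((253.5, 105.0), (210.0, 69.0), 90.0)
[[0.7213 0.2206 0.029 ]
 [0.7212 0.1545 0.029 ]
 [0.5093 0.1494 0.029 ]
 [0.5095 0.2271 0.029 ]] [0.6153 0.1879 0.029 ] [np.float64(0.2119), np.float64(0.0661), np.float64(0.212), np.float64(0.0777)]
dark [     0      0    512    384 156839] ((255.5, 177.0), (354.0, 511.0), 90.0)
[[ 0.7215  0.4303  0.029 ]
 [ 0.7211 -0.0596  0.029 ]
 [ 0.3148 -0.1408  0.029 ]
 [ 0.3164  0.5127  0.029 ]] [0.5184 0.1857 0.029 ] [np.float64(0.4133), np.float64(0.4899), np.float64(0.4143), np.float64(0.6535)]
```

View pics/w3.png

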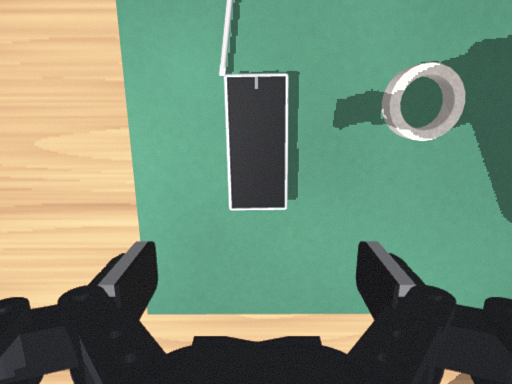

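```bash
python3 - <<'E'
from h import *
np.set_printoptions(precision=4,suppress=True)
s,c=pickle.load(open("w3.pkl","rb"));k=cam(c,s);g=cv2.cvtColor(c["pixels"],cv2.COLOR_RGB2HSV)
w=((g[:,:,1]<45)&(g[:,:,2]>130));w[:,:215]=0;w[:,300:]=0
L=[];Rr=[]
for r in range(90,200,10):
    x=np.where(w[r])[0];L.append(plane(k,(x.min(),r+.5),.029));Rr.append(plane(k,(x.max()+1,r+.5),.029))
L=np.array(L);Rr=np.array(Rr)
print('yaw',[np.degrees(np.polyfit(a[:,0],a[:,1],1)[0]).round(2) for a in(L,Rr)],'y',((L+Rr)/2)[[0,5,10]],'w',(L-Rr)[[0,5,10],1])
y=np.where(w[60:230,262])[0]+60;a=plane(k,(257,y.min()),.029);b=plane(k,(257,y.max()+1),.029);print(a,b,(a+b)/2,a-b)
E
```

```text
yaw [np.float64(0.71), np.float64(0.96)] y [[0.6382 0.1848 0.029 ]
 [0.5873 0.1843 0.029 ]
 [0.5321 0.1832 0.029 ]] w [0.0666 0.066  0.0665]
[0.6551 0.1842 0.029 ] [0.5094 0.1843 0.029 ] [0.5823 0.1843 0.029 ] [ 0.1457 -0.0001  0.    ]
```

Call:
{"fn": "step_arm", "kwargs": {"commands": [{"tx": 20.5, "ty": 0.6, "tz": 40, "wx": 0, "wy": 0, "wz": -0.9, "gripper": 1}, {"tx": 20.5, "ty": 0.6, "tz": 80, "wx": 0, "wy": 0, "wz": -0.9, "gripper": 1}, {"tx": 20.5, "ty": 0.6, "tz": 120, "wx": 0, "wy": 0, "wz": -0.9, "gripper": 1}, {"tx": 20.5, "ty": 0.6, "tz": 150, "wx": 0, "wy": 0, "wz": -0.9, "gripper": 1}, {"tx": 20.5, "ty": 0.6, "tz": 150, "wx": 0, "wy": 0, "wz": -0.9, "gripper": 1}]}}

```text
time_s: 10.85
ee_pos: [0.5782, 0.1822, 0.0861]
ee_rot: [179.8, 0.8, 0.7]
wrist_force: [-0.5, -0.0, -0.2]
grip_width: 1.002
grip_force: 0.0
```

Call:
{"fn": "step_arm", "kwargs": {"commands": [{"tx": 0, "ty": 0, "tz": 25, "wx": 0, "wy": 0, "wz": 0, "gripper": 1}, {"tx": 0, "ty": 0, "tz": 50, "wx": 0, "wy": 0, "wz": 0, "gripper": 1}, {"tx": 0, "ty": 0, "tz": 72, "wx": 0, "wy": 0, "wz": 0, "gripper": 1}, {"tx": 0, "ty": 0, "tz": 82, "wx": 0, "wy": 0, "wz": 0, "gripper": 1}, {"tx": 0, "ty": 0, "tz": 82, "wx": 0, "wy": 0, "wz": 0, "gripper": 1}]}}

```text
time_s: 11.27
ee_pos: [0.5822, 0.1843, 0.0102]
ee_rot: [180.0, 0.1, 0.7]
wrist_force: [-0.0, -0.2, -0.2]
grip_width: 0.998
grip_force: 0.0
```

Call:
{"fn": "step_arm", "kwargs": {"commands": [{"tx": 0, "ty": 0, "tz": 0, "wx": 0, "wy": 0, "wz": 0, "gripper": 1}, {"tx": 0, "ty": 0, "tz": 0, "wx": 0, "wy": 0, "wz": 0, "gripper": 1}]}}

```text
time_s: 11.43
ee_pos: [0.5843, 0.1855, 0.0131]
ee_rot: [-179.9, -0.2, 0.8]
wrist_force: [-0.2, 0.4, -0.1]
grip_width: 1.001
grip_force: 0.0
```

Call:
{"fn": "step_arm", "kwargs": {"commands": [{"tx": -1.5, "ty": 1, "tz": 6, "wx": 0, "wy": 0, "wz": 0, "gripper": 1}, {"tx": -1.5, "ty": 1, "tz": 6, "wx": 0, "wy": 0, "wz": 0, "gripper": 1}, {"tx": -1.5, "ty": 1, "tz": 6, "wx": 0, "wy": 0, "wz": 0, "gripper": 0.6}, {"tx": -1.5, "ty": 1, "tz": 6, "wx": 0, "wy": 0, "wz": 0, "gripper": 0.6}, {"tx": -1.5, "ty": 1, "tz": 6, "wx": 0, "wy": 0, "wz": 0, "gripper": 0.6}], "grip_force": 50}}

```text
time_s: 11.85
ee_pos: [0.5814, 0.1844, 0.0058]
ee_rot: [-180.0, -0.0, 0.8]
wrist_force: [-0.6, -0.6, 4.0]
grip_width: 0.757
grip_force: 55.7
```

Call:
{"fn": "step_arm", "kwargs": {"commands": [{"tx": 0, "ty": 0, "tz": 0, "wx": 0, "wy": 0, "wz": 0, "gripper": 0.6}, {"tx": 0, "ty": 0, "tz": 0, "wx": 0, "wy": 0, "wz": 0, "gripper": 0.6}, {"tx": 0, "ty": 0, "tz": 0, "wx": 0, "wy": 0, "wz": 0, "gripper": 0.6}]}}

```text
time_s: 12.1
ee_pos: [0.5814, 0.1844, 0.0058]
ee_rot: [-180.0, -0.0, 0.8]
wrist_force: [-1.3, -1.3, 6.6]
grip_width: 0.758
grip_force: 55.9
```

Call:
{"fn": "step_arm", "kwargs": {"commands": [{"tx": 0, "ty": 0, "tz": -15, "wx": 0, "wy": 0, "wz": 0, "gripper": 0.6}, {"tx": 0, "ty": 0, "tz": -40, "wx": 0, "wy": 0, "wz": 0, "gripper": 0.6}, {"tx": 0, "ty": 0, "tz": -80, "wx": 0, "wy": 0, "wz": 0, "gripper": 0.6}, {"tx": 0, "ty": 0, "tz": -120, "wx": 0, "wy": 0, "wz": 0, "gripper": 0.6}, {"tx": 0, "ty": 0, "tz": -160, "wx": 0, "wy": 0, "wz": 0, "gripper": 0.6}]}}

```text
time_s: 12.52
ee_pos: [0.5805, 0.1842, 0.1658]
ee_rot: [180.0, 0.1, 0.8]
wrist_force: [2.4, -0.1, -2.2]
grip_width: 0.758
grip_force: 56.4
```

Call:
{"fn": "step_arm", "kwargs": {"commands": [{"tx": 0, "ty": 0, "tz": -30, "wx": 0, "wy": 0, "wz": 0, "gripper": 0.6}, {"tx": 0, "ty": 0, "tz": -60, "wx": 0, "wy": 0, "wz": 0, "gripper": 0.6}, {"tx": 0, "ty": 0, "tz": -90, "wx": 0, "wy": 0, "wz": 0, "gripper": 0.6}, {"tx": 0, "ty": 0, "tz": -90, "wx": 0, "wy": 0, "wz": 0, "gripper": 0.6}, {"tx": 0, "ty": 0, "tz": -90, "wx": 0, "wy": 0, "wz": 0, "gripper": 0.6}]}}

```text
time_s: 12.93
ee_pos: [0.5817, 0.1846, 0.2564]
ee_rot: [-179.9, -0.2, 0.8]
wrist_force: [0.0, -0.1, -3.4]
grip_width: 0.757
grip_force: 56.5
```

```bash
python3 - <<'E'
from h import *
from cell import *
np.set_printoptions(precision=4,suppress=True)
s=observe();print(s["time_s"],s["ee_pos"],s["ee_rot"],s["wrist_force"],s["grip_width"])
c=camera("wrist");k=cam(c,s);pickle.dump((s,c),open("w4.pkl","wb"));cv2.imwrite("pics/w4.png",c["pixels"][:,:,::-1])
R,p=pose(s);g=cv2.cvtColor(c["pixels"],cv2.COLOR_RGB2HSV)
# phone outline rows around expected corners; tool frame expectations
for z in(-.025,-.015,-.005):
    print(z,[proj(k,p+R@np.array([x,y,z])).round(0).tolist() for x,y in((.073,-.033),(.073,.033),(-.073,-.033),(-.073,.033))])
w=((g[:,:,1]<45)&(g[:,:,2]>130))
for r in range(60,384,20):
    x=np.where(w[r,150:360])[0]+150
    print(r,len(x),(x.min(),x.max()) if len(x) else '')
for col in(240,256,270):
    y=np.where(w[:,col])[0];print(col,y[:30])
E
```

```text
12.9333 [0.5817 0.1846 0.2564] [-179.9371   -0.1873    0.7964] [ 0.0157 -0.0606 -3.4473] 0.7565240577101016
-0.025 [[160.0, 79.0], [356.0, 80.0], [184.0, 420.0], [330.0, 420.0]]
-0.015 [[168.0, 81.0], [348.0, 81.0], [188.0, 401.0], [326.0, 401.0]]
-0.005 [[174.0, 83.0], [341.0, 83.0], [192.0, 384.0], [322.0, 384.0]]
60 6 (np.int64(227), np.int64(232))
80 184 (np.int64(165), np.int64(348))
100 23 (np.int64(164), np.int64(349))
120 23 (np.int64(165), np.int64(348))
140 13 (np.int64(167), np.int64(346))
160 14 (np.int64(168), np.int64(345))
180 12 (np.int64(169), np.int64(343))
200 12 (np.int64(171), np.int64(342))
220 10 (np.int64(173), np.int64(340))
240 11 (np.int64(174), np.int64(351))
260 9 (np.int64(176), np.int64(337))
280 14 (np.int64(150), np.int64(336))
300 12 (np.int64(178), np.int64(335))
320 12 (np.int64(178), np.int64(333))
340 12 (np.int64(180), np.int64(332))
360 0 
380 0 
240 [78 79 80 81 82 83 84 85 86]
256 [ 78  79  80  81  82  83  84  85  86  87  88  89  90  91  92  93  94  95
  96  97  98  99 100 101 102 103 104 105 106 107]
270 [78 79 80 81 82 83 84 85 86]
```

```bash
cat >> h.py <<'E'
O3=np.array([.5827,-.1758,0]);RS=rpy(0,0,18)
def place(xe,ze,phi,off=(.001,0,-.0142)):
    f=np.radians(phi);c,s=np.cos(f),np.sin(f)
    Rt=np.array([[c,0,s],[0,-1,0],[s,0,-c]])
    b=np.array([xe+.073*c,0,ze+.073*s])
    return RS@Rt,O3+RS@(b-Rt@np.array(off))
E
python3 - <<'E'
from h import *
from cell import *
R,p=pose(observe())
R2,p2=place(-.064,.104,49);print(p2)
R,p=plan(R,p,R2,p2,mm=170,deg=25)
R3,p3=place(-.064,.014,49);print(p3);plan(R,p,R3,p3)
E
```

```text
[ 0.57694908 -0.17766859  0.14902305]
call [-2.9, 120.6, 35.1] [2.5, 16.2, -5.4]
call [-23.1, 120.7, 26.1] [2.4, 16.2, -5.4]
call [-39.9, 118.6, 12.1] [2.4, 16.3, -5.4]
[ 0.57694908 -0.17766859  0.05902305]
call [-68.0, -0.1, 59.0] [0.0, -0.0, 0.0]
```

Call:
{"fn": "step_arm", "kwargs": {"commands": [{"tx": -0.6, "ty": 24, "tz": 7, "wx": 0.5, "wy": 3.2, "wz": -1.1, "gripper": 0.6}, {"tx": -1.2, "ty": 48, "tz": 14, "wx": 1, "wy": 6.5, "wz": -2.2, "gripper": 0.6}, {"tx": -1.8, "ty": 72, "tz": 21, "wx": 1.5, "wy": 9.7, "wz": -3.2, "gripper": 0.6}, {"tx": -2.4, "ty": 96, "tz": 28, "wx": 2, "wy": 13, "wz": -4.3, "gripper": 0.6}, {"tx": -3, "ty": 120, "tz": 35, "wx": 2.5, "wy": 16.2, "wz": -5.4, "gripper": 0.6}]}}

```text
time_s: 13.4
ee_pos: [0.578, 0.0634, 0.217]
ee_rot: [-178.2, -16.2, 6.1]
wrist_force: [0.7, 0.2, -1.8]
grip_width: 0.758
grip_force: 56.5
```

Call:
{"fn": "step_arm", "kwargs": {"commands": [{"tx": -4.6, "ty": 24, "tz": 5, "wx": 0.5, "wy": 3.2, "wz": -1.1, "gripper": 0.6}, {"tx": -9.2, "ty": 48, "tz": 10, "wx": 1, "wy": 6.5, "wz": -2.2, "gripper": 0.6}, {"tx": -13.8, "ty": 72, "tz": 15.6, "wx": 1.5, "wy": 9.7, "wz": -3.2, "gripper": 0.6}, {"tx": -18.4, "ty": 96, "tz": 21, "wx": 2, "wy": 13, "wz": -4.3, "gripper": 0.6}, {"tx": -23, "ty": 120, "tz": 26, "wx": 2.4, "wy": 16.2, "wz": -5.4, "gripper": 0.6}]}}

```text
time_s: 13.82
ee_pos: [0.5762, -0.046, 0.1841]
ee_rot: [-177.6, -31.2, 10.8]
wrist_force: [-0.6, 1.4, -1.8]
grip_width: 0.762
grip_force: 56.5
```

Call:
{"fn": "step_arm", "kwargs": {"commands": [{"tx": -8, "ty": 24, "tz": 2.4, "wx": 0.5, "wy": 3.2, "wz": -1.1, "gripper": 0.6}, {"tx": -16, "ty": 48, "tz": 4.8, "wx": 1, "wy": 6.5, "wz": -2.2, "gripper": 0.6}, {"tx": -24, "ty": 72, "tz": 7.2, "wx": 1.5, "wy": 9.7, "wz": -3.2, "gripper": 0.6}, {"tx": -32, "ty": 96, "tz": 9.6, "wx": 2, "wy": 13, "wz": -4.3, "gripper": 0.6}, {"tx": -40, "ty": 118, "tz": 12, "wx": 2.4, "wy": 16.3, "wz": -5.4, "gripper": 0.6}]}}

```text
time_s: 14.23
ee_pos: [0.5736, -0.1144, 0.1592]
ee_rot: [-176.8, -42.0, 14.9]
wrist_force: [-0.6, -0.3, -1.7]
grip_width: 0.758
grip_force: 56.5
```

Call:
{"fn": "step_arm", "kwargs": {"commands": [{"tx": 0, "ty": 0, "tz": 0, "wx": 0, "wy": 0, "wz": 0, "gripper": 0.6}, {"tx": 0, "ty": 0, "tz": 0, "wx": 0, "wy": 0, "wz": 0, "gripper": 0.6}, {"tx": 0, "ty": 0, "tz": 0, "wx": 0, "wy": 0, "wz": 0, "gripper": 0.6}]}}

```text
time_s: 14.48
ee_pos: [0.5746, -0.1137, 0.1606]
ee_rot: [-176.8, -41.9, 14.8]
wrist_force: [0.5, -0.3, -1.8]
grip_width: 0.757
grip_force: 56.5
```

```bash
cat > t.py <<'E'
from h import *
from cell import *
import sys
s=observe();print(s["time_s"],s["ee_pos"].round(4),s["ee_rot"].round(2),s["wrist_force"].round(1),s["joint_positions"].round(1))
R,p=pose(s);z=float(sys.argv[1])
R3,p3=place(-.064,z,49);plan(R,p,R3,p3)
q=p+R@np.array([.001-.073,0,-.0142]);print('lower edge in stand',(RS.T@(q-O3)*1000).round(1))
E
python3 t.py .016
```

```text
14.4833 [ 0.5746 -0.1137  0.1606] [-176.81  -41.92   14.84] [ 0.5 -0.3 -1.8] [-27.9  14.2 121.7  68.7  32.  -10.8]
call [-77.0, 66.0, 61.1] [-0.9, 7.0, -2.4]
lower edge in stand [-51.5  64.3 123. ]
```

```bash
python3 t.py .09
```

```text
14.4833 [ 0.5746 -0.1137  0.1606] [-176.81  -41.92   14.84] [ 0.5 -0.3 -1.8] [-27.9  14.2 121.7  68.7  32.  -10.8]
call [-27.6, 62.9, 6.1] [-0.9, 7.0, -2.4]
lower edge in stand [-51.5  64.3 123. ]
```

Call:
{"fn": "step_arm", "kwargs": {"commands": [{"tx": -5.5, "ty": 12.6, "tz": 1.2, "wx": -0.2, "wy": 1.4, "wz": -0.5, "gripper": 0.6}, {"tx": -11, "ty": 25, "tz": 2.4, "wx": -0.4, "wy": 2.8, "wz": -1, "gripper": 0.6}, {"tx": -16.5, "ty": 38, "tz": 3.6, "wx": -0.5, "wy": 4.2, "wz": -1.4, "gripper": 0.6}, {"tx": -22, "ty": 50, "tz": 4.9, "wx": -0.7, "wy": 5.6, "wz": -1.9, "gripper": 0.6}, {"tx": -27.6, "ty": 63, "tz": 6, "wx": -0.9, "wy": 7, "wz": -2.4, "gripper": 0.6}]}}

```text
time_s: 14.9
ee_pos: [0.578, -0.1776, 0.1365]
ee_rot: [179.8, -49.2, 18.3]
wrist_force: [-0.2, 0.5, -1.7]
grip_width: 0.756
grip_force: 56.5
```

Call:
{"fn": "step_arm", "kwargs": {"commands": [{"tx": 0, "ty": 0, "tz": 0, "wx": 0, "wy": 0, "wz": 0, "gripper": 0.6}, {"tx": 0, "ty": 0, "tz": 0, "wx": 0, "wy": 0, "wz": 0, "gripper": 0.6}, {"tx": 0, "ty": 0, "tz": 0, "wx": 0, "wy": 0, "wz": 0, "gripper": 0.6}]}}

```text
time_s: 15.15
ee_pos: [0.5779, -0.1773, 0.1368]
ee_rot: [179.9, -49.1, 18.2]
wrist_force: [0.1, 0.6, -1.1]
grip_width: 0.756
grip_force: 56.5
```

```bash
python3 t.py .09;python3 t.py .03
```

```text
15.15 [ 0.5779 -0.1773  0.1368] [179.87 -49.12  18.22] [ 0.1  0.6 -1.1] [-37.3  20.1 123.6  86.2  38.6 -38.7]
call [-2.0, 0.1, 0.4] [-0.0, -0.1, 0.1]
lower edge in stand [-62.9  -0.1  91.6]
15.15 [ 0.5779 -0.1773  0.1368] [179.87 -49.12  18.22] [ 0.1  0.6 -1.1] [-37.3  20.1 123.6  86.2  38.6 -38.7]
call [-47.4, -0.0, 39.6] [-0.0, -0.1, 0.1]
lower edge in stand [-62.9  -0.1  91.6]
```

Call:
{"fn": "step_arm", "kwargs": {"commands": [{"tx": -12, "ty": 0, "tz": 10, "wx": 0, "wy": 0, "wz": 0, "gripper": 0.6}, {"tx": -24, "ty": 0, "tz": 20, "wx": 0, "wy": 0, "wz": 0, "gripper": 0.6}, {"tx": -36, "ty": 0, "tz": 30, "wx": 0, "wy": 0, "wz": 0, "gripper": 0.6}, {"tx": -47, "ty": 0, "tz": 39.5, "wx": 0, "wy": 0, "wz": 0, "gripper": 0.6}, {"tx": -47, "ty": 0, "tz": 39.5, "wx": 0, "wy": 0, "wz": 0, "gripper": 0.6}]}}

```text
time_s: 15.57
ee_pos: [0.5761, -0.1771, 0.0729]
ee_rot: [-179.9, -48.9, 18.0]
wrist_force: [-0.5, -0.0, -1.6]
grip_width: 0.754
grip_force: 56.5
```

Call:
{"fn": "step_arm", "kwargs": {"commands": [{"tx": 0, "ty": 0, "tz": 0, "wx": 0, "wy": 0, "wz": 0, "gripper": 0.6}, {"tx": 0, "ty": 0, "tz": 0, "wx": 0, "wy": 0, "wz": 0, "gripper": 0.6}]}}

```text
time_s: 15.73
ee_pos: [0.5775, -0.1783, 0.0762]
ee_rot: [179.8, -49.2, 18.3]
wrist_force: [-0.3, 0.7, -2.2]
grip_width: 0.754
grip_force: 56.5
```

```bash
python3 t.py .016; python3 - <<'E'
from h import *
from cell import *
# side check of phone outline (light/dark extent) against the expected phone corners
s=observe();R,p=pose(s)
f={n:camera(n) for n in("scene","side")};pickle.dump((s,f),open("c7.pkl","wb"))
for n in f:
    k=cam(f[n]);print(n,[proj(k,p+R@np.array([x,y,-.0232])).round(0).tolist() for x,y in((.074,-.033),(.074,.033),(-.072,-.033),(-.072,.033))],'lip tops',[proj(k,O3+RS@np.array([-.073,y,.028])).round(0).tolist() for y in(-.024,.024)])
    cv2.imwrite(f"pics/{n}7.png",f[n]["pixels"][:,:,::-1])
E
```

```text
15.7333 [ 0.5775 -0.1783  0.0762] [179.77 -49.21  18.26] [-0.3  0.7 -2.2] [-37.5  26.8 126.7  98.5  39.1 -54.6]
call [-11.7, -0.9, 9.7] [0.0, -0.2, 0.2]
lower edge in stand [-63.5  -1.   30.9]
scene [[233.0, 141.0], [206.0, 131.0], [255.0, 156.0], [232.0, 147.0]] lip tops [[236.0, 150.0], [253.0, 157.0]]
side [[261.0, 153.0], [256.0, 141.0], [300.0, 189.0], [293.0, 176.0]] lip tops [[295.0, 181.0], [300.0, 191.0]]
```

Continue down gently watching vertical force.

Call:
{"fn": "step_arm", "kwargs": {"commands": [{"tx": -4, "ty": -1, "tz": 3.5, "wx": 0, "wy": 0, "wz": 0, "gripper": 0.6}, {"tx": -8, "ty": -1, "tz": 7, "wx": 0, "wy": 0, "wz": 0, "gripper": 0.6}, {"tx": -11.5, "ty": -1, "tz": 9.7, "wx": 0, "wy": 0, "wz": 0, "gripper": 0.6}, {"tx": -11.5, "ty": -1, "tz": 9.7, "wx": 0, "wy": 0, "wz": 0, "gripper": 0.6}]}}

```text
time_s: 16.17
ee_pos: [0.576, -0.1778, 0.0592]
ee_rot: [179.9, -49.1, 18.1]
wrist_force: [-0.2, 0.5, -1.7]
grip_width: 0.756
grip_force: 56.5
```

Call:
{"fn": "step_arm", "kwargs": {"commands": [{"tx": -0.8, "ty": 0, "tz": 0.7, "wx": 0, "wy": 0, "wz": 0, "gripper": 0.6}, {"tx": -1.5, "ty": 0, "tz": 1.3, "wx": 0, "wy": 0, "wz": 0, "gripper": 0.6}, {"tx": -1.5, "ty": 0, "tz": 1.3, "wx": 0, "wy": 0, "wz": 0, "gripper": 0.6}]}}

```text
time_s: 16.42
ee_pos: [0.5763, -0.178, 0.0579]
ee_rot: [179.9, -49.1, 18.1]
wrist_force: [-0.1, 0.4, -1.3]
grip_width: 0.757
grip_force: 56.5
```

```bash
python3 t.py .012
```

```text
16.4167 [ 0.5763 -0.178   0.0579] [179.87 -49.13  18.11] [-0.1  0.4 -1.3] [-37.5  28.9 127.6 102.   39.5 -59. ]
call [-0.2, -0.1, 1.1] [0.0, -0.1, 0.1]
lower edge in stand [-64.6  -0.2  12.7]
```

Call:
{"fn": "step_arm", "kwargs": {"commands": [{"tx": -0.7, "ty": 0, "tz": 0.7, "wx": 0, "wy": 0, "wz": 0, "gripper": 0.6}, {"tx": -1.1, "ty": 0, "tz": 1, "wx": 0, "wy": 0, "wz": 0, "gripper": 0.6}, {"tx": -1.1, "ty": 0, "tz": 1, "wx": 0, "wy": 0, "wz": 0, "gripper": 0.6}]}}

```text
time_s: 16.67
ee_pos: [0.5767, -0.178, 0.0568]
ee_rot: [179.8, -49.2, 18.1]
wrist_force: [-0.1, 0.4, 0.5]
grip_width: 0.761
grip_force: 56.6
```

Call:
{"fn": "step_arm", "kwargs": {"commands": [{"tx": -0.7, "ty": 0, "tz": 0.7, "wx": 0, "wy": 0, "wz": 0, "gripper": 0.6}, {"tx": -0.7, "ty": 0, "tz": 0.7, "wx": 0, "wy": 0, "wz": 0, "gripper": 0.6}, {"tx": -0.7, "ty": 0, "tz": 0.7, "wx": 0, "wy": 0, "wz": 0, "gripper": 0.6}]}}

```text
time_s: 16.92
ee_pos: [0.5771, -0.1778, 0.0564]
ee_rot: [179.8, -49.3, 18.2]
wrist_force: [0.9, 1.5, 4.4]
grip_width: 0.76
grip_force: 56.8
```

Call:
{"fn": "step_arm", "kwargs": {"commands": [{"tx": 0, "ty": 0, "tz": 0, "wx": 0, "wy": 0, "wz": 0, "gripper": 0.98}, {"tx": 0, "ty": 0, "tz": 0, "wx": 0, "wy": 0, "wz": 0, "gripper": 0.98}, {"tx": 0, "ty": 0, "tz": 0, "wx": 0, "wy": 0, "wz": 0, "gripper": 0.98}, {"tx": 0, "ty": 0, "tz": 0, "wx": 0, "wy": 0, "wz": 0, "gripper": 0.98}, {"tx": 0, "ty": 0, "tz": 0, "wx": 0, "wy": 0, "wz": 0, "gripper": 0.98}]}}

```text
time_s: 17.33
ee_pos: [0.5762, -0.1779, 0.0552]
ee_rot: [179.9, -49.1, 18.1]
wrist_force: [-0.2, -0.3, 0.5]
grip_width: 0.979
grip_force: 0.0
```

Call:
{"fn": "step_arm", "kwargs": {"commands": [{"tx": 0, "ty": 0, "tz": -15, "wx": 0, "wy": 0, "wz": 0, "gripper": 0.98}, {"tx": 0, "ty": 0, "tz": -30, "wx": 0, "wy": 0, "wz": 0, "gripper": 0.98}, {"tx": 0, "ty": 0, "tz": -50, "wx": 0, "wy": 0, "wz": 0, "gripper": 0.98}, {"tx": 0, "ty": 0, "tz": -80, "wx": 0, "wy": 0, "wz": 0, "gripper": 0.98}, {"tx": 0, "ty": 0, "tz": -110, "wx": 0, "wy": 0, "wz": 0, "gripper": 0.98}]}}

```text
time_s: 17.75
ee_pos: [0.4962, -0.2032, 0.1274]
ee_rot: [180.0, -49.1, 18.1]
wrist_force: [0.3, -0.2, 1.4]
grip_width: 0.981
grip_force: 0.0
```

```bash
python3 - <<'E'
from h import *
from cell import *
np.set_printoptions(precision=1,suppress=True)
s=observe();print(s["time_s"],s["ee_pos"],s["wrist_force"])
c={n:camera(n) for n in("scene","side","wrist")}
for n in c: cv2.imwrite(f"pics/{n}8.png",c[n]["pixels"][:,:,::-1])
k=cam(c["wrist"],s);g=cv2.cvtColor(c["wrist"]["pixels"],cv2.COLOR_RGB2HSV)
f=np.radians(47.3);x0,z0=-.066,.012   # expected: tilt, lower back edge
W=lambda a,y:O3+RS@np.array([x0+a*np.cos(f)-.009*np.sin(f),y,z0+a*np.sin(f)+.009*np.cos(f)])
cor=[(.0,-.033),(.0,.033),(.146,.033),(.146,-.033)]
K={n:(cam(c[n]) if n!="wrist" else k) for n in c}
for n in c:
    print(n,'expected',np.array([proj(K[n],W(*q)) for q in cor]).tolist().__str__()[:0],np.array([proj(K[n],W(*q)) for q in cor]).ravel())
    g=cv2.cvtColor(c[n]["pixels"],cv2.COLOR_RGB2HSV);u=proj(K[n],W(.05,0)).astype(int)
    m=(g[:,:,2]<75).astype(np.uint8);_,l,st,ce=cv2.connectedComponentsWithStats(m);i=l[u[1],u[0]]
    cn=cv2.findContours((l==i).astype(np.uint8),0,2)[0];cn=max(cn,key=cv2.contourArea)
    print('  dark blob',st[i] if i else None,cv2.approxPolyDP(cn,5,True)[:,0].tolist() if i else None)
E
```

```text
17.75 [ 0.5 -0.2  0.1] [ 0.3 -0.2  1.4]
scene expected  [232.7 152.5 256.3 161.6 233.  149.7 206.7 139.6]
  dark blob None None
side expected  [293.5 182.3 300.6 195.9 260.9 162.1 255.4 149.3]
  dark blob [258 154  40  39 211] [[258, 154], [297, 192]]
wrist expected  [300.9 286.3 215.1 286.1 209.2  87.9 307.9  88. ]
  dark blob [  212    95    87   186 14989] [[212, 95], [217, 280], [292, 280], [298, 95], [258, 95], [257, 113], [252, 95]]
```

Call:
{"fn": "step_arm", "kwargs": {"commands": [{"tx": 0, "ty": 0, "tz": -30, "wx": 0, "wy": 0, "wz": 0, "gripper": 0.98}, {"tx": 0, "ty": 0, "tz": -30, "wx": 0, "wy": 0, "wz": 0, "gripper": 0.98}, {"tx": 0, "ty": 0, "tz": -30, "wx": 0, "wy": 0, "wz": 0, "gripper": 0.98}, {"tx": 0, "ty": 0, "tz": -30, "wx": 0, "wy": 0, "wz": 0, "gripper": 0.98}]}}

```text
time_s: 18.23
ee_pos: [0.4761, -0.2102, 0.1463]
ee_rot: [179.9, -49.1, 18.1]
wrist_force: [0.9, 0.0, -0.0]
grip_width: 0.983
grip_force: 0.0
```

```bash
python3 - <<'E'
from cell import *
print(finish_job())
E
```

```text
the job is handed in; nothing more can be done
None
```

I handed the job in at about 18 s, and no verdict came back. The leg snapped into its bracket (about 120° measured), and the phone leans on it screen up and square at roughly 47° by the last wrist picture. The gripper is clear of everything, and I never went near the spray can, tape roll or screwdriver, though I did not re-measure them at the end.

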